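# Drive the hinge pin out into the parts tray

## Robot

A 6-joint arm with a two-finger parallel gripper is mounted at the origin on the work surface. World frame = base frame: x ahead of the robot, y to its left, z up, the work surface at z = 0. Lengths are in m, angles in rad, forces in N, time in s.
With the tool pointing down it reaches from about 0.3 to 0.95 m from the base axis. Payload 3.1 kg.
Tool frame: the origin (TCP) lies midway between the tips of the shut fingers; the grasp point (between the pads) lies 19 mm behind it; x points along the fingers, y is the direction in which the jaws open and shut, and the axes are right-handed (so a half turn about x gives the same grasp; the last joint's range is limited). The gripper opens to 85 mm and grips with 20 to 120 N. Pads are 22 mm wide; open, the fingers measure 114 mm over their backs; the gripper's body (76 mm by 85 mm) begins 54 mm behind the grasp point. The pads swing forward as they close: fully open they stand 13 mm farther back than shut.
Start: joints at [1.041, 0.308, 1.634, -0, 1.2, -0.07], TCP at [0.277, 0.56, 0.231] pointing down, gripper open.
Joint ranges: [-3.06, 3.06], [-0.79, 1.96], [0.05, 2.63], [-1.19, 4.34], [0.05, 2.64], [-2.94, 2.94]. Speed limits (rad/s): [2.79, 2.79, 3.14, 3.14, 3.14, 3.14].

## Interface

Orientations are given as a unit quaternion [w, x, y, z].
In Python, from cell import env, sensors, optics gives the robot as it stands. Calls block until the motion is done:
- env.move_to(position, orientation): joint-space move of the TCP to a pose.
- env.movel(position, vel=0.15, frame=None): straight line of the TCP; frame=None keeps the orientation; vel is the mean speed in m/s.
- env.goto_joints(angles): joint-space move.
- env.gripper_open() and env.close(): open the fingers fully, or close them until they stop; the grip force is fixed at half the most.
- env.wait(seconds).
- env.solve_ik(position, orientation): joint angles nearest the present ones, or None.
- sensors.sense(): the state.
- optics.snapshot(name): name is "scene" or "top" or "wrist"; returns a dict with "image" (384x512x3 uint8, red, green, blue), "fx", "fy", "cx", "cy" (pixels), "world_from_camera" (4x4, takes a point from camera to world coordinates); the wrist camera has in their place "mount" (4x4, takes a point from camera to tool coordinates, whose origin is the TCP and whose axes are the tool frame's). Camera axes: x right, y up, looking along -z (the intrinsics and any distortion apply to the point x, -y, -z); pixel columns grow to the right and rows downward; lengths in m; the calibration is good to about 2 mm. A picture is of the moment at which its call begins: read the wrist's pose just before it. There is no depth.
A pose or a line that the arm cannot do raises env.IKError and nothing moves.
- env.job_done(): hands the job in, once; it reports no verdict.
The state is a dict: "time": time; "qpos": joint angles; "qd": joint speeds; "effort": joint torques, N m; "tool_pos": TCP position; "tcp_rot": TCP orientation; "contact_force": force on the tool from outside, world axes, zero at the start; "moment": the same for the moment, N m; "gripper_width": opening from 0.0 (shut) to 1.0 (fully open).
Only numpy, scipy, OpenCV 4.12 (cv2) and the standard library are available. Lean on these libraries where they do the work, as an engineer would, in place of code of your own. Each camera call takes 0.05 s, during which the arm holds its last target. There are 200 camera calls.

## Task

First stack the loose parts tray on the fixed tray below the head of the hinge pin, with its four corner pins fully down in the sockets, and let go of it. Then take the thin punch from the rack and with it drive the headed hinge pin right out through the bore, head first, so that it falls into the stacked tray; never touch the pin with the gripper. Finally lay the punch back in the rack notches it came from, and leave the thick drift, the can, the bottle and the jar where they stand.

Things in the scene. Friction and masses are not known exactly. Their poses are not given: they have to be found in the camera images.
- jig: Fixed jig: base plate (62 x 100 x 10 mm), riser, and on top a dark steel hinge knuckle 44 mm long (x), 46 mm wide, from 117 to 163 mm high (the jig's top). An 18 mm round through-bore runs along the jig's x, its axis 140 mm above the table. Origin: on the table under the bore's middle; +x is the drive direction, in which the pin must leave; z up.
- bore_entry (a point): Centre of the bore's mouth on the entry side (jig x = -22 mm, 140 mm above the table), where the punch goes in; the axes are the jig's.
- bore_exit (a point): Centre of the bore's mouth on the exit side (jig x = +22 mm, 140 mm above the table), above which side the fixed tray stands; the axes are the jig's.
- pin_center (a point): Steel pin loose in the bore, 70 mm long, 0.12 kg: shank 16 mm thick, 62 mm long; head 24 mm thick, 8 mm long, on the exit side. Site: mid-length on the axis; x towards the head (plain end at x = -35 mm). At the start the plain end sticks 4-14 mm out of the entry side, and the head, 127 mm up, overhangs the lower tray's near end. It slides easily and drops once its plain end is pushed flush with the exit face.
- stack_seat (a point): Fixed lower tray, grey plastic, 150 (x) x 64 (y) x 45 mm high, on the table at the jig's exit side, roughly in line with the bore, centre about 111 mm from the bore's middle. In its corners, at x = +-65, y = +-22 mm, are square sockets 14 mm wide, 16 mm deep. Site: centre of its top rim, 45 mm above the table; x along its length, z up.
- tray_center (a point): Loose grey open tray, 150 (x) x 64 (y) x 45 mm, walls 4 mm, about 0.25 kg, standing on four round-ended pins 9 mm thick, 12 mm long, under its corners at x = +-65, y = +-22 mm. Grip it across its 64 mm width; either way round will do. Site: centre of the box, 22.5 mm below the rim; x along its length, z up. Stacked home, the point is 22.5 mm above the lower tray's rim.
- punch_center (a point): Steel punch, 185 mm long, about 0.36 kg: dark handle 22 mm thick, 110 mm long, then a shank 12 mm thick, 75 mm long. Site: on its axis at the centre of mass, 70 mm from the butt; x towards the tip (tip at x = +115 mm). It lies level in one pair of rack notches, axis 56 mm above the table, held 50 mm behind and 34 mm ahead of the point; grip it from above between them.
- punch_tip (a point): Centre of the punch's tip face, same axes as punch_center.
- drift_center (a point): The thick drift in the rack's other notches: same length and handle as the punch but its shank is 20 mm thick, too thick for the bore. A bystander. Site and axes as for the punch.
- rack_mid (a point): Fixed plywood rack: base 120 x 170 (y) x 10 mm, two cross boards 8 mm thick at x = -50 and +34 mm with V notches at y = +50 and -50 mm, reaching about 57 mm above the table. Site: midway between the two punch places at the height of the punch axes (56 mm); x as the punches point, z up. Either punch may be in either pair of notches.
- can: Bystander: red spray can, 52 mm thick, 150 mm tall, standing on the table. Origin at the centre of its underside.
- bottle: Bystander: grey plastic bottle with yellow cap, 66 mm thick, 190 mm tall, standing. Origin at the centre of its underside.
- jar: Bystander: small amber jar with black lid, 52 mm thick, 60 mm tall, standing. Origin at the centre of its underside.
Things that resemble listed ones, but are neither listed nor needed, are in the scene too. Leave any green or orange look-alike of the part that bears tray_center alone.

How it is judged:
On the way, in this order (a step that is already met when the one before it is completed fails the run):
1. the loose tray is seated on the fixed tray, corner pins down in the sockets, and let go (horizontal distance between tray_center and stack_seat below 0.006 m and z of tray_center in the frame of stack_seat between 0.0185 and 0.0275 m and angle between tray_center's own z axis and vertical below 0.06 rad and angle between the x axis of tray_center and the x axis of stack_seat, either way round below 0.09 rad and contact force between the fingers and tray below 0.1 N), for 0.2 s.
2. the punch, its tip at the exit end of the bore, has driven the pin out (distance between punch_tip and bore_exit below 0.025 m and x of pin_center in the frame of jig above 0.048 m), for 0.05 s.
At the end, for the whole second after the job is handed in: The tray is stacked home on the fixed tray (within 6 mm sideways, 5 mm in height, about 5 degrees), the pin lies at rest inside it, and the punch lies at rest in the rack notches it came from (centre within 20 mm of its start, along the rack within about 8 degrees) (horizontal distance between tray_center and stack_seat below 0.006 m and z of tray_center in the frame of stack_seat between 0.0185 and 0.0275 m and angle between tray_center's own z axis and vertical below 0.06 rad and angle between the x axis of tray_center and the x axis of stack_seat, either way round below 0.09 rad and x of pin_center in the frame of tray_center between -0.072 and 0.072 m and y of pin_center in the frame of tray_center between -0.03 and 0.03 m and z of pin_center in the frame of tray_center between -0.03 and 0.022 m and linear speed of each of pin, punch below 0.03 m/s and distance of punch_center from where it was at the start of the episode below 0.02 m and angle between the x axis of punch_center and the x axis of rack_mid, either way round below 0.15 rad); the robot touches nothing.
It fails at once if the gripper touches the pin (contact force between the fingers and pin above 0.5 N).
It fails at once if a bystander is knocked over or moved by more than 25 mm (distance of any of drift_center, can, bottle, jar from where it was at the start of the episode above 0.025 m or angle between any of can, bottle, jar's own z axis and vertical above 0.3 rad).
It also fails if it takes over 69 s, if anything falls off the work surface, if the arm or the gripper's body presses on something with over 40 N, if the wrist force passes 120 N, or if a joint passes its speed limit or range.

## Working session

There is one attempt and no reset: what is moved stays moved. The work goes in short steps, each a Python script; the robot and the scene stay as the last script left them, time stands still between calls to the robot, and variables do not carry over. Pictures are saved under pics/ and viewed, about 8 in all and at most 12, crops included, and the job is handed in when it is done.

```bash
ls; mkdir -p pics; python3 - <<'E'
from cell import env,sensors,optics
import cv2,numpy as np,pickle
d={}
for n in("scene","top"):
    s=optics.snapshot(n);d[n]=s
    cv2.imwrite(f"pics/{n}0.png",cv2.resize(s["image"][:,:,::-1],(800,600),interpolation=cv2.INTER_CUBIC))
    print(n,{k:v for k,v in s.items() if k!="image"})
pickle.dump(d,open("s0.pkl","wb"))
s=sensors.sense();print(s)
E
```

```text
pics
scene {'fx': 415.7739678342691, 'fy': 415.7739678342691, 'cx': 254.85436452676925, 'cy': 188.55116229358188, 'world_from_camera': array([[-0.44269451, -0.63292572,  0.63515872,  1.35448554],
       [ 0.89653294, -0.29993498,  0.32598727,  0.55898967],
       [-0.01581941,  0.71375349,  0.70021833,  1.04600174],
       [ 0.        ,  0.        ,  0.        ,  1.        ]])}
top {'fx': 351.0587616650415, 'fy': 351.0587616650415, 'cx': 253.52677445575966, 'cy': 188.15505205358107, 'world_from_camera': array([[ 0.02768122,  0.99624674, -0.08201335,  0.38840655],
       [-0.99920135,  0.02994162,  0.02646068,  0.12511574],
       [ 0.02881698,  0.08121539,  0.9962799 ,  1.09825797],
       [ 0.        ,  0.        ,  0.        ,  1.        ]])}
{'time': 0.1, 'qpos': array([ 1.04126893e+00,  3.08899981e-01,  1.63508329e+00, -8.99993537e-07,
        1.19971122e+00, -6.96749550e-02]), 'qd': array([-0.0016055 , -0.00232534, -0.00422974,  0.00039935, -0.00135752,
       -0.00112492]), 'effort': array([-4.41494349e-04, -4.16406691e+01, -2.77645361e+01, -1.15039111e-04,
        3.92853734e-03, -1.02823461e-05]), 'tool_pos': array([0.27701091, 0.55941119, 0.23016165]), 'tcp_rot': array([ 0.68827861,  0.16044335,  0.68871669, -0.16186355]), 'contact_force': array([-0.97754365,  0.1137052 , -0.02018054]), 'moment': array([ 0.01626014, -0.0549095 ,  0.01123905]), 'gripper_width': 0.9975213621637158}
```

View pics/scene0.png

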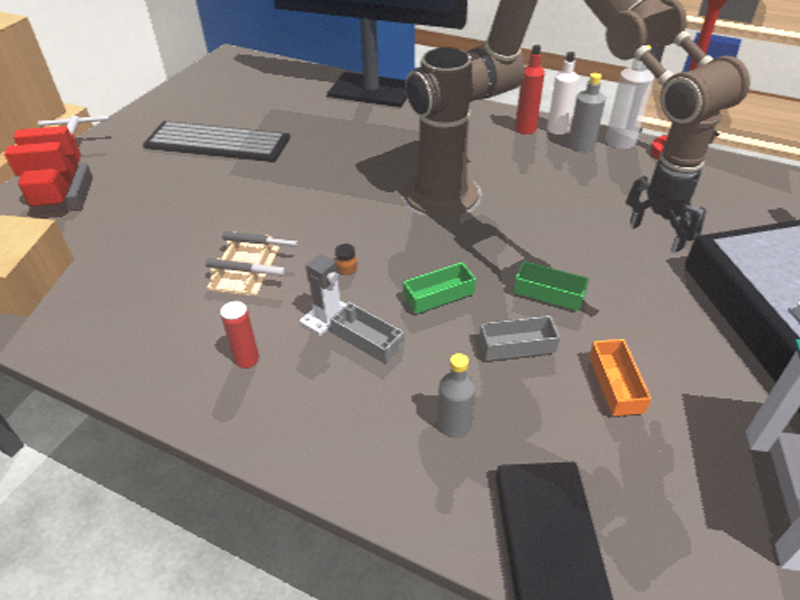

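View pics/top0.png

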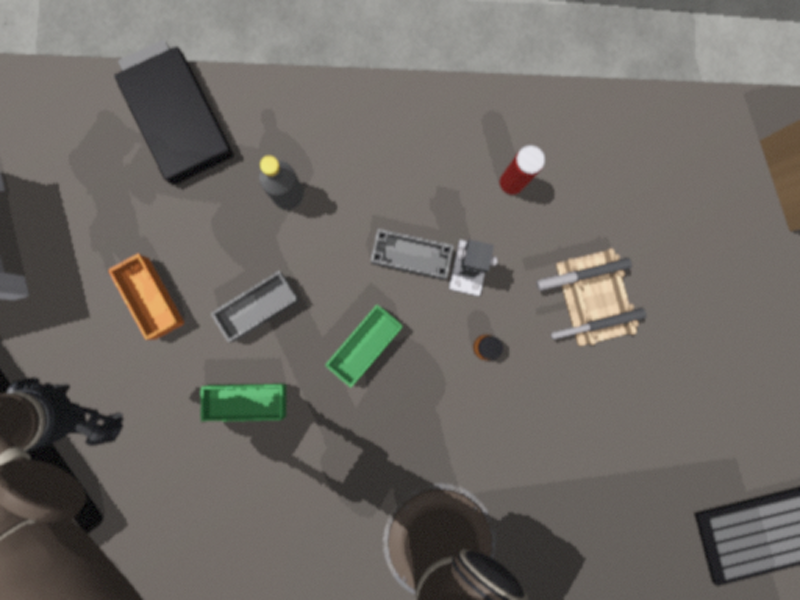

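The loose tray is the grey one at (255,307) in the top view. The green ones at (243,403) and (365,346) and the orange one at (146,297) are look-alikes, and the grey one with sockets at (412,255) is the fixed tray. The shank at (573,332) is visibly thinner than the one at (560,282), so I take the lower tool to be the punch; a close crop will confirm it.

```bash
cat > h.py <<'E'
import numpy as np,cv2,pickle
from scipy.spatial.transform import Rotation as R
def M(q): return R.from_quat(np.roll(q,-1)).as_matrix()
def Q(m): return np.roll(R.from_matrix(m).as_quat(),1)
def ray(s,uv):
    u,v=uv;d=np.array([(u-s["cx"])/s["fx"],-(v-s["cy"])/s["fy"],-1.])
    W=s["W"] if "W" in s else s["world_from_camera"]
    return W[:3,3],W[:3,:3]@d
def onz(s,uv,z):
    o,d=ray(s,uv);return o+d*(z-o[2])/d[2]
def proj(s,p):
    W=s["W"] if "W" in s else s["world_from_camera"]
    c=np.linalg.inv(W)@np.r_[p,1];return np.array([s["cx"]-s["fx"]*c[0]/c[2],s["cy"]+s["fy"]*c[1]/c[2]])
def down(yaw):  # tool x down, tool y (jaw direction) along world yaw
    x=np.array([0,0,-1.]);y=np.array([np.cos(yaw),np.sin(yaw),0]);return np.c_[x,y,np.cross(x,y)]
def best(env,p,yaw,q6max=2.8):
    """down orientation with jaws along yaw (mod pi), least wrist turn"""
    from cell import sensors
    q0=sensors.sense()["qpos"];o=[]
    for y in(yaw,yaw+np.pi):
        q=env.solve_ik(list(p),list(Q(down(y))))
        if q is not None:o.append((abs(np.array(q)-q0).max(),y,np.array(q)))
    return min(o,key=lambda a:a[0])
def wrist(name):
    from cell import sensors,optics
    st=sensors.sense();s=optics.snapshot("wrist")
    T=np.eye(4);T[:3,:3]=M(st["tcp_rot"]);T[:3,3]=st["tool_pos"];s["W"]=T@s["mount"]
    pickle.dump(s,open(name+".pkl","wb"));return s
E
python3 - <<'E'
from h import *
np.set_printoptions(precision=3,suppress=True)
d=pickle.load(open("s0.pkl","rb"));s=d["top"];k=1.5625
for n,u,z in[("tray",(255,307),.057),("trayL",(224,327),.057),("trayR",(285,286),.057),("fixed",(412,255),.045),("fixL",(374,248),.045),("fixR",(450,264),.045),("jigtop",(478,255),.163),("pa_butt",(643,316),.056),("pa_tip",(555,336),.056),("pb_butt",(629,264),.056),("pb_tip",(542,286),.056),("can",(531,159),.15),("bottlecap",(269,164),.19),("jar",(490,348),.06),("greenR",(365,346),.05)]:
    print(n,onz(s,(u[0]/k,u[1]/k),z))
from cell import optics
print(optics.snapshot("wrist")["mount"])
E
```

```text
tray [0.441 0.363 0.057]
trayL [0.402 0.419 0.057]
trayR [0.483 0.309 0.057]
fixed [0.552 0.068 0.045]
fixL [0.563 0.143 0.045]
fixR [ 0.537 -0.006  0.045]
jigtop [ 0.537 -0.039  0.163]
pa_butt [ 0.446 -0.379  0.056]
pa_tip [ 0.403 -0.208  0.056]
pb_butt [ 0.546 -0.353  0.056]
pb_tip [ 0.498 -0.183  0.056]
can [ 0.715 -0.134  0.15 ]
bottlecap [0.676 0.321 0.19 ]
jar [ 0.377 -0.083  0.06 ]
greenR [0.374 0.154 0.05 ]
[[ 0.     0.32  -0.947 -0.143]
 [ 1.     0.001  0.001  0.001]
 [ 0.001 -0.947 -0.32  -0.082]
 [ 0.     0.     0.     1.   ]]
```

```bash
python3 - <<'E'
from h import *
from cell import env,sensors
np.set_printoptions(precision=3,suppress=True)
def look(target,h,yaw,name):
    st=sensors.sense()
    c=[]
    for y in(yaw,yaw+np.pi):
        z=down(y)[:,2]; p=np.array([target[0],target[1],0])-z*(-.082+.338*(h+.143-target[2]));p[2]=h
        q=env.solve_ik(list(p),list(Q(down(y))))
        if q is not None:c.append((abs(np.array(q)-st["qpos"]).max(),p,y))
    c=min(c,key=lambda a:a[0]);print(name,c)
    env.move_to(list(c[1]),list(Q(down(c[2]))));env.wait(.2)
    s=wrist(name);print(s["fx"],s["cx"],s["cy"],sensors.sense()["time"],"grip" )
    return s["image"][:,:,::-1]
a=look((.545,.045,.07),.30,np.radians(-10),"w_fix")
b=look((.441,.363,.057),.22,np.arctan2(-.081,.110)+np.pi,"w_tray") if 0 else look((.441,.363,.057),.22,np.arctan2(.081,.110),"w_tray")
cv2.imwrite("pics/w_fix.png",cv2.resize(a,(800,600),interpolation=cv2.INTER_CUBIC))
cv2.imwrite("pics/w_tray.png",cv2.resize(b,(800,600),interpolation=cv2.INTER_CUBIC))
E
```

```text
w_fix (np.float64(0.9604639565270638), array([0.553, 0.088, 0.3  ]), np.float64(-0.17453292519943295))
299.9399901792247 253.50675902892633 188.48235520549204 2.3833 grip
w_tray (np.float64(0.5680010759528464), array([0.428, 0.38 , 0.22 ]), np.float64(0.6347165617029904))
299.9399901792247 253.50675902892633 188.48235520549204 3.875 grip
```

View pics/w_fix.png

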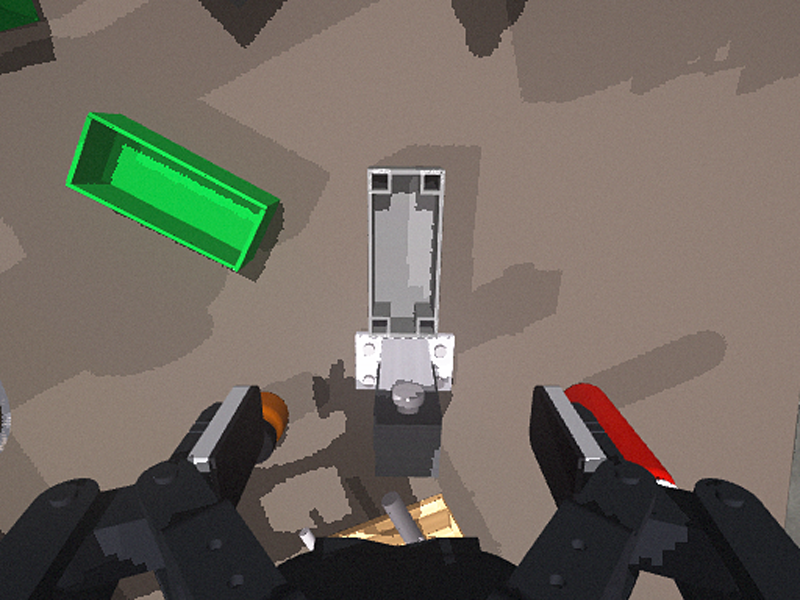

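View pics/w_tray.png

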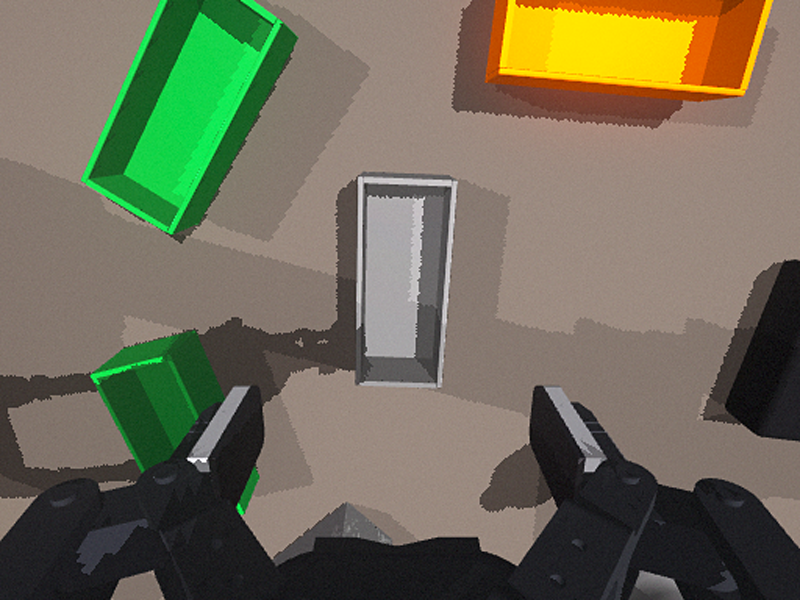

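Wrist views: the fixed tray's rim corners lie near (368,168), (444,168), (440,333) and (369,333), with the pin head at (408,398) and the knuckle top below it. The loose tray's rim corners are near (358,178), (456,181), (441,386) and (357,385), and nothing occludes them.

```bash
cat >> h.py <<'E'
def sub(s,pts,win=3):
    g=cv2.cvtColor(s["image"],cv2.COLOR_RGB2GRAY)
    p=((np.array(pts,float)+.5)/1.5625-.5).astype(np.float32).reshape(-1,1,2)
    return cv2.cornerSubPix(g,p.copy(),(win,win),(-1,-1),(cv2.TERM_CRITERIA_EPS|cv2.TERM_CRITERIA_MAX_ITER,50,.01)).reshape(-1,2)
def fit(model,w):
    """2D rigid fit: returns centre, yaw, residuals"""
    m=np.array(model,float);w=np.array(w)[:,:2];mc=m.mean(0);wc=w.mean(0)
    a,b=m-mc,w-wc;yaw=np.arctan2((a[:,0]*b[:,1]-a[:,1]*b[:,0]).sum(),(a*b).sum())
    c,s_=np.cos(yaw),np.sin(yaw);Rm=np.array([[c,-s_],[s_,c]]);t=wc-Rm@mc
    return t,yaw,w-(m@Rm.T+t)
E
python3 - <<'E'
from h import *
np.set_printoptions(precision=4,suppress=True)
f=pickle.load(open("w_fix.pkl","rb"));t=pickle.load(open("w_tray.pkl","rb"))
# image up = +x of tray (toward far from jig), image right = ? model: x up, y left
sgn=lambda pts,a,b:[(x*a,y*b) for x,y in pts]
C=[(1,1),(1,-1),(-1,-1),(-1,1)]
def run(s,pts,z,a,b,n,win=3):
    p=sub(s,pts,win);print(n,(p+.5)*1.5625-.5)
    w=[onz(s,u,z) for u in p];c,y,r=fit(sgn(C,a,b),w);print(c,y,r*1e3);return c,y
rim=run(f,[(368,168),(444,168),(440,333),(369,333)],.045,.075,.032,"fixrim")
run(f,[(380,182),(432,182),(427,326),(380,326)],.045,.065,.022,"sockets",1)
run(t,[(358,178),(456,181),(441,386),(357,385)],.057,.075,.032,"tray")
run(f,[(374,419),(441,419),(438,475),(376,475)],.163,.022,.023,"knuckle")
for n,s,b in(("f",f,(355,150,460,490)),("t",t,(330,160,480,400))):
    x0,y0,x1,y1=[int(v/1.5625) for v in b]
    cv2.imwrite(f"pics/c_{n}.png",cv2.resize(s["image"][y0:y1,x0:x1,::-1],None,fx=2.7 if n=="f" else 3,fy=2.7 if n=="f" else 3,interpolation=cv2.INTER_NEAREST))
E
```

```text
fixrim [[369.6826 170.4275]
 [441.4514 172.6873]
 [435.5865 336.7041]
 [369.8883 333.6817]]
[0.5566 0.0707] 1.381044120579574 [[ 1.8553 -1.7781]
 [-3.1606 -1.7   ]
 [-1.1841  1.0409]
 [ 2.4894  2.4371]]
sockets [[380.     182.    ]
 [432.8513 180.5093]
 [427.     326.    ]
 [380.     326.    ]]
[0.5574 0.0712] 1.385860830921231 [[ 0.1052 -1.181 ]
 [ 0.1446  0.525 ]
 [-0.5439  0.6501]
 [ 0.2942  0.0059]]
tray [[357.8047 176.0645]
 [457.0837 180.5012]
 [437.4138 385.3051]
 [356.3901 384.4491]]
[0.4433 0.3684] 2.1599486028764288 [[ 0.851  -0.2668]
 [ 0.265  -0.7322]
 [-2.8284  0.0698]
 [ 1.7124  0.9292]]
knuckle [[373.227  414.9739]
 [441.8401 417.29  ]
 [438.     475.    ]
 [374.7986 476.0132]]
[ 0.5388 -0.0351] 1.387059836867253 [[-0.0362  3.6252]
 [ 1.0744  2.0214]
 [-0.518  -2.1354]
 [-0.5203 -3.5113]]
```

```bash
python3 - <<'E'
from h import *
from cell import env,sensors
np.set_printoptions(precision=4,suppress=True)
c=np.array([.4433,.3684]);yaw=2.160-np.pi/2;q=list(Q(down(yaw)))
env.move_to([*c,.12],q)
env.movel([*c,.018],vel=.12)
s=sensors.sense();print(s["tool_pos"],s["contact_force"])
env.close();s=sensors.sense();print(s["tool_pos"],s["contact_force"],s["gripper_width"])
env.movel([*c,.10],vel=.1);env.wait(.2)
s=sensors.sense();print(s["tool_pos"],s["contact_force"],s["gripper_width"],s["time"])
a=wrist("w_held")["image"][:,:,::-1]
cv2.imwrite("pics/w_held.png",cv2.resize(a,(800,600),interpolation=cv2.INTER_CUBIC))
E
```

```text
[0.4441 0.3691 0.0189] [-0.1122 -0.0811  0.0156]
[0.4445 0.3693 0.0193] [ 0.845  -0.5325  3.4887] 0.7411854743580074
[0.4428 0.368  0.0991] [-0.6968 -0.5414 -3.1248] 0.7441279156255701 6.8583
```

View pics/w_held.png

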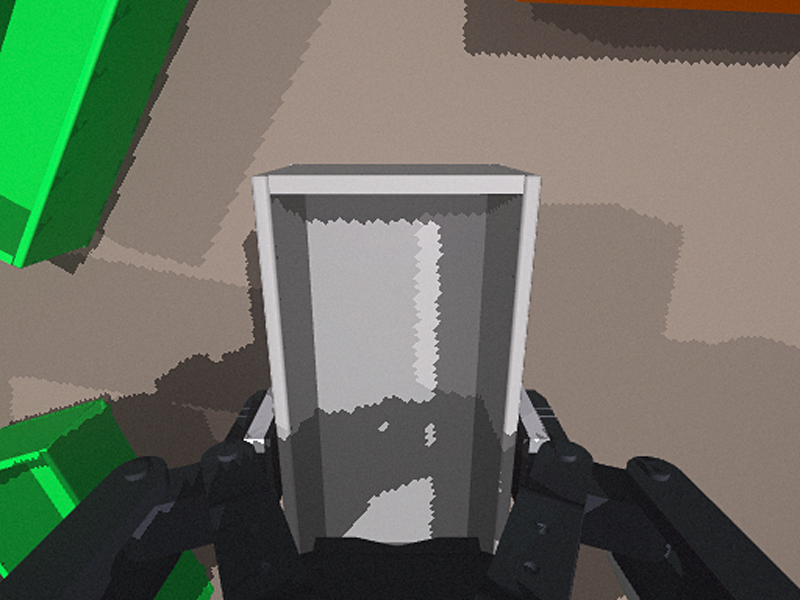

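The tray is held square and level; its far rim corners are at (252,177) and (541,177).

```bash
python3 - <<'E'
from h import *
from cell import env,sensors
np.set_printoptions(precision=4,suppress=True)
s=pickle.load(open("w_held.pkl","rb"))
T=s["W"]@np.linalg.inv(s["mount"]);st=sensors.sense()
for z in(.1345,.1368,.139):
    w=np.array([onz(s,((u+.5)/1.5625-.5,(v+.5)/1.5625-.5),z) for u,v in[(252.5,176.5),(541,176.5)]])
    l=(w-T[:3,3])@T[:3,:3];print(z,l,np.linalg.norm(w[0]-w[1]))
E
```

```text
0.1345 [[-0.0354 -0.0311 -0.0739]
 [-0.0355  0.0331 -0.0739]] 0.06426724090834227
0.1368 [[-0.0377 -0.0304 -0.0741]
 [-0.0378  0.0324 -0.0741]] 0.06289018442809878
0.139 [[-0.0399 -0.0298 -0.0743]
 [-0.04    0.0318 -0.0742]] 0.06157299996873543
```

```bash
python3 - <<'E'
from h import *
from cell import env,sensors
np.set_printoptions(precision=4,suppress=True)
yaw=1.386-np.pi/2;q=list(Q(down(yaw)));ax=np.array([np.cos(1.386),np.sin(1.386)])
g=np.array([.5565,.0719]);p=g+.05*ax
def P(n):
    s=sensors.sense();print(n,s["tool_pos"],s["contact_force"],round(s["time"],2));return s
env.movel([.443,.368,.13],vel=.2)
env.move_to([*p,.13],q)
env.movel([*p,.076],vel=.12);env.movel([*g,.076],vel=.1);env.wait(.2);s=P("hover")
cmd=g+(g-s["tool_pos"][:2]);f0=s["contact_force"]
for z in np.arange(.072,.047,-.003):
    env.movel([*cmd,z],vel=.05);s=P(f"z{z:.3f}")
    if s["contact_force"][2]-f0[2]>8: break
a=wrist("w_seat")["image"][:,:,::-1]
cv2.imwrite("pics/w_seat.png",cv2.resize(a,(800,600)))
E
```

```text
hover [0.5567 0.0724 0.0761] [-0.0166  0.2994 -2.4965] 9.72
z0.072 [0.5558 0.0717 0.0714] [-0.6963 -0.4297 -2.0711] 9.97
z0.069 [0.556  0.0715 0.0686] [ 0.1407  0.0974 -1.2126] 10.22
z0.066 [0.5561 0.0714 0.0657] [-0.0157 -0.3564 -1.2957] 10.47
z0.063 [0.5561 0.0714 0.0627] [ 0.4491  0.3765 -2.1723] 10.72
z0.060 [0.5561 0.0714 0.0597] [-0.3932  0.7051 -1.5231] 10.97
z0.057 [0.5561 0.0714 0.0567] [ 0.7589  0.7072 -2.3166] 11.22
z0.054 [0.556  0.0714 0.0537] [-0.2491  0.083  -2.092 ] 11.47
z0.051 [0.5571 0.0715 0.0525] [-2.4136 -0.6541  6.5901] 11.72
```

It went down 24 mm with no resistance until home at z = 0.0525, as predicted. Next I release it and look at the rack and jig.

```bash
python3 - <<'E'
from h import *
from cell import env,sensors
np.set_printoptions(precision=4,suppress=True)
env.gripper_open();env.wait(.4)
s=sensors.sense();print(s["tool_pos"],s["contact_force"])
env.movel([.556,.0714,.16],vel=.15)
# rise, check tray + jig from above
env.movel([.556,.0714,.32],vel=.25);env.wait(.2);A=wrist("w_jig")["image"]
# rack: punch axis direction butt->tip (-.043,.171); jaws across it
yaw=np.arctan2(.171,-.043)-np.pi/2
t=np.array([.462,-.29,.056]);h=.25;c=[]
for y in(yaw,yaw+np.pi):
    z=down(y)[:,2];p=t-z*(-.082+.338*(h+.143-.056));p[2]=h
    k=env.solve_ik(list(p),list(Q(down(y))))
    if k is not None:c.append((abs(np.array(k)-s["qpos"]).max(),p,y))
c=min(c,key=lambda a:a[0]);print(c)
env.movel([.50,-.02,.36],vel=.3)
env.move_to(list(c[1]),list(Q(down(c[2]))));env.wait(.2);B=wrist("w_rack")["image"]
print(sensors.sense()["time"],sensors.sense()["contact_force"])
for n,a in(("w_jig",A),("w_rack",B)):cv2.imwrite(f"pics/{n}.png",cv2.resize(a[:,:,::-1],(800,600),interpolation=cv2.INTER_CUBIC))
E
```

```text
[0.5563 0.0714 0.051 ] [-0.2822 -0.153   0.9266]
(np.float64(1.0828039457013454), array([ 0.4542, -0.2591,  0.25  ]), np.float64(0.24635417807778515))
16.275 [-1.2115  0.1205  0.1849]
```

View pics/w_jig.png

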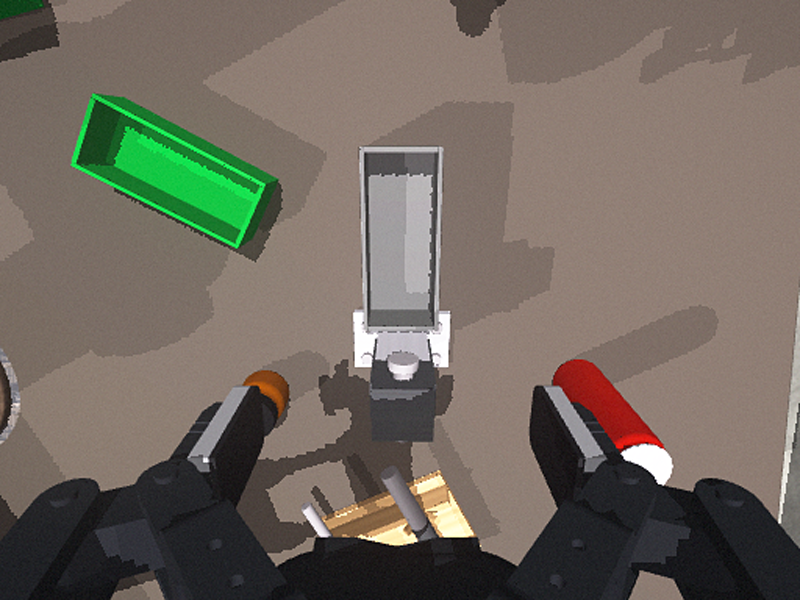

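View pics/w_rack.png

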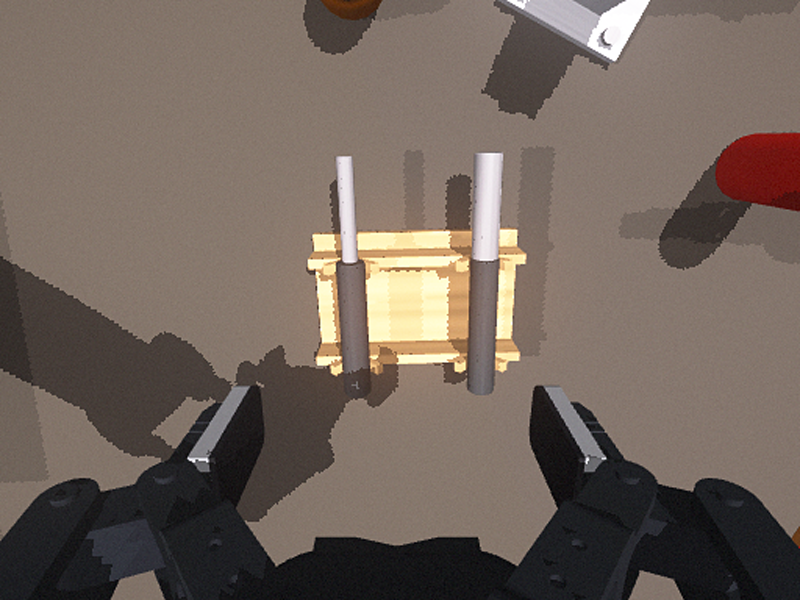

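View 6: the tray is seated square on the fixed tray, the pin head is at (403,362), and the knuckle top spans about (371,390) to (435,440). View 7: the candidates for the punch are the left tool with the thin shank (tip (345,157), butt (357,396), shank about 17 px) and the right tool with the thick shank (487,155, about 30 px). The left one is the punch, and this enlarged view confirms it.

```bash
python3 - <<'E'
from h import *
from cell import env,sensors
np.set_printoptions(precision=4,suppress=True)
s=pickle.load(open("w_rack.pkl","rb"));n=lambda u,v:((u+.5)/1.5625-.5,(v+.5)/1.5625-.5)
# punch axis: mask centroids per row, shank sides at rows; axis height .056
g=s["image"].astype(int)
def mid(row800,x0,x1,thr):
    r=int(row800/1.5625);seg=g[r,int(x0/1.5625):int(x1/1.5625)].sum(1);print(row800,seg.tolist())
mid(200,320,370,0);mid(310,325,385,0)
tip=onz(s,n(345,157),.060);step=onz(s,n(350.5,262),.060);hb=onz(s,n(354.5,330),.056)
for a,u,v in(("tip",345,157),("sh",347.5,210),("step",350,262),("h",353,310),("h2",355,350),("butt",357,396)):print(a,onz(s,n(u,v),.056))
j=pickle.load(open("w_jig.pkl","rb"))
w=[onz(j,n(u,v),.163) for u,v in((371,390),(435,389),(433,440),(371,439))];print(fit([(.022,.023),(.022,-.023),(-.022,-.023),(-.022,.023)],w))
i=j["image"][190:295,215:300,::-1];cv2.imwrite("pics/c_jig.png",cv2.resize(i,None,fx=5.5,fy=5.5,interpolation=cv2.INTER_CUBIC))
ax=np.array([np.cos(1.386),np.sin(1.386)])
for nm,p,y in(("rack",(.435,-.32,.037),.246+np.pi),("pre",(*(np.array([.537,-.038])-.175*ax),.121),1.386+np.pi/2),("end",(*(np.array([.537,-.038])-.08*ax),.121),1.386+np.pi/2)):
    for k in(0,np.pi):print(nm,y-k,env.solve_ik(list(p),list(Q(down(y-k)))))
E
```

```text
200 [369, 368, 379, 374, 376, 377, 371, 390, 220, 230, 223, 210, 233, 569, 672, 684, 703, 707, 703, 687, 641, 584, 488, 347, 374, 378, 376, 380, 373, 379, 376, 360]
310 [695, 694, 699, 695, 702, 714, 469, 465, 396, 239, 270, 310, 330, 334, 352, 354, 352, 365, 356, 357, 346, 341, 326, 319, 312, 268, 211, 636, 702, 704, 691, 693, 698, 690, 691, 695, 691, 697]
tip [ 0.4048 -0.1997  0.056 ]
sh [ 0.4142 -0.2349  0.056 ]
step [ 0.4242 -0.272   0.056 ]
h [ 0.4345 -0.3086  0.056 ]
h2 [ 0.4434 -0.3412  0.056 ]
butt [ 0.454  -0.3814  0.056 ]
(array([ 0.5386, -0.0382]), np.float64(1.380449175693966), array([[-0.0001, -0.0014],
       [ 0.0001, -0.0003],
       [ 0.0001,  0.0005],
       [-0.0001,  0.0011]]))
rack 3.387592653589793 [-0.7149  0.4165  1.9474 -0.      0.7777  2.1807]
rack 0.246 [-0.7149  0.4165  1.9474 -0.      0.7777 -0.9609]
pre 2.9567963267948967 [-0.4739  0.2932  1.9019 -0.      0.9465  2.8525]
pre -0.18479632679489644 [-0.4739  0.2932  1.9019 -0.      0.9465 -0.2891]
end 2.9567963267948967 None
end -0.18479632679489644 [-0.3011  0.2729  1.9289 -0.      0.9398 -0.1163]
```

View pics/c_jig.png

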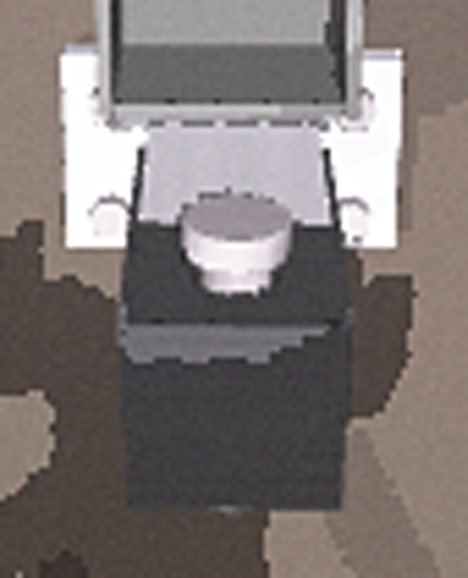

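```bash
python3 - <<'E'
from h import *
from cell import env,sensors
np.set_printoptions(precision=4,suppress=True)
j=pickle.load(open("w_jig.pkl","rb"))
w=[onz(j,(214.5+(x+.5)/5.5,189.5+(y+.5)/5.5),.163) for x,y in((122,327),(350,322),(341,508),(127,508))];print(fit([(.022,.023),(.022,-.023),(-.022,-.023),(-.022,.023)],w))
h=onz(j,(214.5+238.5/5.5,189.5+222/5.5),.147);print("head",h)
c=np.array([.435,-.308]);q=list(Q(down(1.835-np.pi/2)))
env.move_to([*c,.13],q);env.wait(.1);s=sensors.sense();cmd=c+(c-s["tool_pos"][:2])
env.movel([*cmd,.034],vel=.12)
s=sensors.sense();print(s["tool_pos"],s["contact_force"])
env.close();s=sensors.sense();print("closed",s["tool_pos"],s["tcp_rot"],s["contact_force"],s["gripper_width"])
pickle.dump((s["tool_pos"],s["tcp_rot"]),open("grasp.pkl","wb"))
env.movel([*cmd,.13],vel=.1);env.wait(.3);s=sensors.sense();print(s["tool_pos"],s["contact_force"],s["moment"],s["time"])
a=wrist("w_punch")["image"][:,:,::-1];cv2.imwrite("pics/w_punch.png",cv2.resize(a,(800,600),interpolation=cv2.INTER_CUBIC))
E
```

```text
(array([ 0.5384, -0.0384]), np.float64(1.3908576232252414), array([[-0.0001, -0.0004],
       [ 0.0006,  0.0005],
       [-0.0005, -0.0001],
       [ 0.    , -0.    ]]))
head [ 0.5459 -0.0018  0.147 ]
[ 0.4336 -0.3077  0.0348] [-0.7632 -0.5603 -0.0305]
closed [ 0.4331 -0.3073  0.0344] [ 0.5616  0.4297  0.5614 -0.4297] [-0.7176  0.904   3.0994] 0.24078887387581552
[ 0.4327 -0.3069  0.1295] [-0.6221 -1.152  -3.7201] [ 0.014  -0.0258 -0.0475] 19.925
```

View pics/w_punch.png

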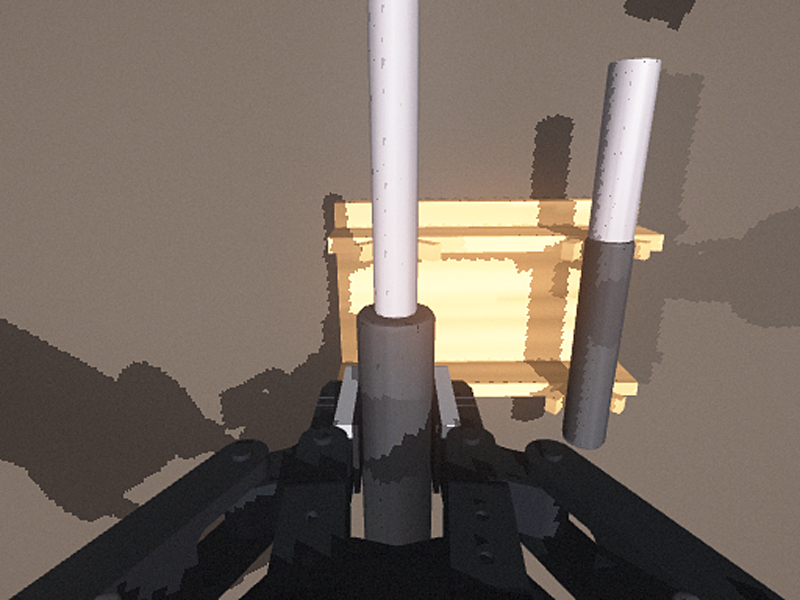

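The punch is held on the tool's centre line: the shoulder is at (396,316) and the shank runs straight up the image. Next I line it up with the bore and push in steps, watching the force.

```bash
cat > push.py <<'E'
from h import *
from cell import env,sensors
np.set_printoptions(precision=4,suppress=True)
s=pickle.load(open("w_punch.pkl","rb"));T=s["W"]@np.linalg.inv(s["mount"])
st=onz(s,((396+.5)/1.5625-.5,(305+.5)/1.5625-.5),T[2,3]+.0216+.011);print("shoulder in tool",(st-T[:3,3])@T[:3,:3])
yj=1.388;ax=np.array([np.cos(yj),np.sin(yj)]);la=np.array([ax[1],-ax[0]]);B=np.array([.5374,-.0382])
q=list(Q(down(yj-.005-np.pi/2)));Z=.1184;OFF=.114
def at(x):return B+(x-OFF)*ax
env.movel([.4327,-.3069,.16],vel=.2)
env.move_to([*at(-.062),.16],q);env.movel([*at(-.062),Z],vel=.1);env.wait(.3)
m=sensors.sense();e=at(-.062)-m["tool_pos"][:2];ez=Z-m["tool_pos"][2];f0=m["contact_force"];print("err",e,ez,f0,m["time"])
for x in(-.045,-.035,-.025,-.015,-.005,.005,.015,.021,.025,.028):
    env.movel([*(at(x)+e),Z+ez],vel=.05);env.wait(.1)
    m=sensors.sense();f=m["contact_force"]-f0;d=m["tool_pos"][:2]-B
    print(f"{x:.3f} tip {d@ax+OFF:.4f} lat {d@la:.4f} z {m['tool_pos'][2]:.4f} F ax {f[:2]@ax:.1f} lat {f[:2]@la:.1f} z {f[2]:.1f} mom",m["moment"].round(2))
    if np.abs(f).max()>9:print("STOP");break
a=wrist("w_push")["image"][:,:,::-1];cv2.imwrite("pics/w_push.png",cv2.resize(a,(800,600),interpolation=cv2.INTER_CUBIC))
from cell import optics
a=optics.snapshot("scene");pickle.dump(a,open("sc1.pkl","wb"));cv2.imwrite("pics/sc1.png",cv2.resize(a["image"][130:250,120:280,::-1],(800,600),interpolation=cv2.INTER_CUBIC))
print(m["time"])
E
python3 push.py
```

```text
shoulder in tool [-0.0326  0.0008 -0.0427]
err [-0.0005  0.0003] -0.000752490920570073 [-0.1171 -0.2496 -4.3383] 21.8333
-0.045 tip -0.0448 lat -0.0005 z 0.1177 F ax 0.3 lat -0.5 z 1.4 mom [ 0.02  0.01 -0.02]
-0.035 tip -0.0348 lat -0.0005 z 0.1177 F ax 0.2 lat 0.9 z 0.2 mom [ 0.04 -0.04 -0.03]
-0.025 tip -0.0247 lat -0.0005 z 0.1177 F ax 0.5 lat 0.1 z 1.0 mom [ 0.01  0.01 -0.01]
-0.015 tip -0.0147 lat -0.0006 z 0.1176 F ax 0.2 lat -0.4 z 1.4 mom [0.01 0.04 0.05]
-0.005 tip -0.0047 lat -0.0006 z 0.1176 F ax 1.3 lat 0.1 z 1.3 mom [ 0.04  0.05 -0.01]
0.005 tip 0.0054 lat -0.0006 z 0.1176 F ax -0.1 lat 1.0 z 1.1 mom [ 0.01 -0.01 -0.04]
0.015 tip 0.0153 lat -0.0006 z 0.1176 F ax -0.3 lat -0.1 z 2.0 mom [ 0.03 -0.    0.03]
0.021 tip 0.0212 lat -0.0006 z 0.1176 F ax 0.5 lat 0.4 z 0.1 mom [ 0.02 -0.01  0.02]
0.025 tip 0.0252 lat -0.0006 z 0.1177 F ax 0.5 lat -0.1 z 0.8 mom [ 0.   -0.08  0.01]
0.028 tip 0.0282 lat -0.0006 z 0.1176 F ax 0.4 lat -0.1 z 0.8 mom [-0.01  0.04 -0.02]
26.1917
```

View pics/sc1.png

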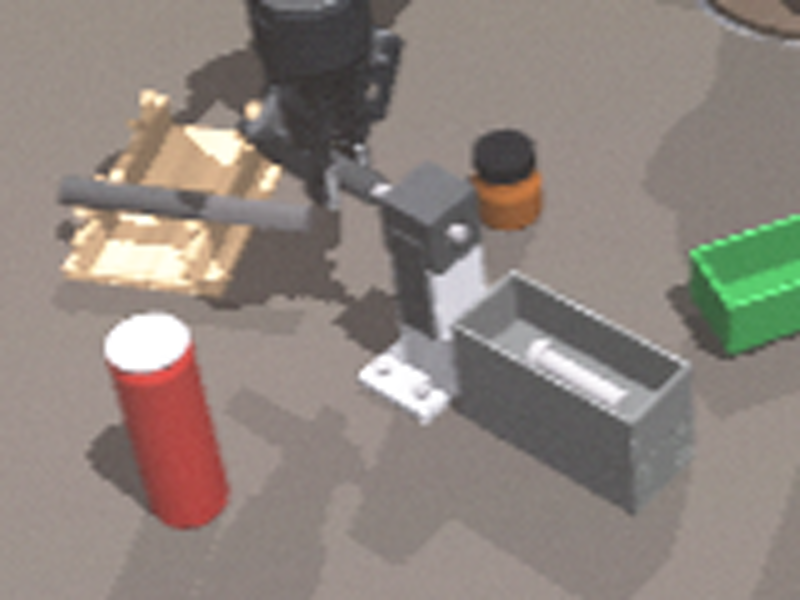

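The pin lies in the stacked tray at (575,370), and the punch tip shows at the bore exit (458,232). Now I withdraw the punch and lay it back.

```bash
python3 - <<'E'
from h import *
from cell import env,sensors,optics
np.set_printoptions(precision=4,suppress=True)
gp,gr=pickle.load(open("grasp.pkl","rb"));yj=1.388;ax=np.array([np.cos(yj),np.sin(yj)])
p=sensors.sense()["tool_pos"];b=p[:2]-.1*ax
env.movel([*b,p[2]],vel=.1);env.movel([*b,.16],vel=.15)
env.move_to([*gp[:2],.15],list(gr));env.wait(.2)
s=sensors.sense();cmd=gp+(gp-s["tool_pos"])
env.movel([*cmd[:2],.06],vel=.12);env.wait(.1);f0=sensors.sense()["contact_force"]
for z in(.045,.040,.037,.0355,.0345):
    env.movel([*cmd[:2],z],vel=.05);s=sensors.sense();print(s["tool_pos"],s["contact_force"]-f0)
    if (s["contact_force"]-f0)[2]>6:break
env.gripper_open();env.wait(.3)
env.movel([*cmd[:2],.13],vel=.12)
z=down(1.835-np.pi/2)[:,2];t=np.array([.4542,-.2591,.25])
env.move_to(list(t),list(gr));env.wait(.3)
a=wrist("w_end")["image"];s=sensors.sense();print(s["time"],s["contact_force"])
c=optics.snapshot("scene")["image"]
cv2.imwrite("pics/end.png",cv2.resize(np.hstack([a[60:300,130:420],c[110:350,110:400]])[:,:,::-1],(800,331),interpolation=cv2.INTER_CUBIC))
E
```

```text
[ 0.4319 -0.3077  0.0444] [-1.3513 -1.0631 -1.2032]
[ 0.4321 -0.3079  0.0396] [-0.9983 -0.3088 -1.4569]
[ 0.4322 -0.308   0.0368] [-1.8149  0.0887 -0.391 ]
[ 0.4325 -0.3081  0.0355] [-1.2763 -0.3803 -0.3256]
[ 0.433  -0.3083  0.0348] [-0.0092  0.0694  0.0616]
34.0417 [ 0.3039  0.2367 -0.5793]
```

View pics/end.png

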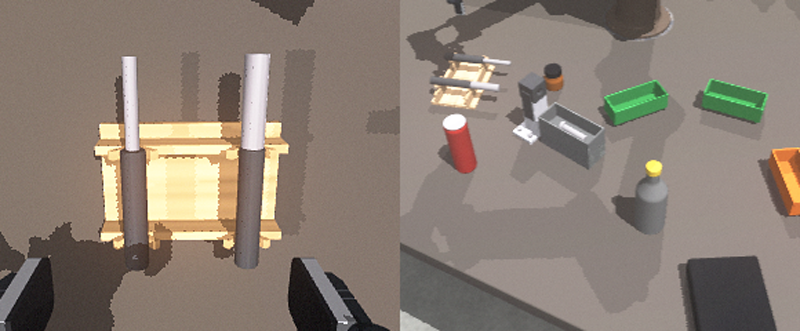

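The punch is back in its notches (left tool, tip at (130,57)), the pin is in the stacked tray at (572,130), and the bystanders are standing where they were. I'm handing in.

```bash
python3 - <<'E'
from cell import env,sensors
print(env.job_done(),sensors.sense()["time"])
E
```

```text
the job is handed in; nothing more can be done
the job is handed in; nothing more can be done
```

The job is done and was handed in at about 34 s on the robot's clock. No verdict was reported.

- **Tray:** I gripped the loose grey tray across its width and lowered it onto the fixed tray. It went down without resistance until it stopped at a tool height of 52.5 mm, where 52.3 mm had been predicted, and I let go. A later picture shows it seated square.
- **Pin:** I pushed the thin punch through the bore to about 6 mm past the exit face. The forces stayed below about 2 N. The scene picture shows the punch tip at the exit and the pin lying in the stacked tray.
- **Punch:** I laid it back at the recorded grasp pose, within about 1 mm. The final pictures show it in its original notches, with the drift, can, bottle and jar where they stood. That last check was by eye, not measured.
- **Disagreements:** The wrist camera read about 1 mm sideways off, and I corrected for it. The punch shoulder measured about 3–4 mm farther forward than assumed, so the tip may have gone that much deeper, to roughly 10 mm past the exit. That is still inside the 25 mm limit.

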